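# Uncover the moss pot, hang up its dome and mist it

## Task

The moss in the small grey pot is due for misting: lift the clear dome off it and hang the dome by its wire handle on the hook of the bamboo stake, then set the pot down upright in the shallow saucer in front of the pump bottle, leaving the saucer where it is. Only when the pot stands there, press the pump head all the way down and let it spring back up. Carry the pot level, do not let the dome or the pot fall, and leave the scoop, the clay pot and the jar undisturbed.

Things in the scene. Friction and masses are not known exactly. Their poses are not given: they have to be found in the camera images.
- dome: Clear rigid plastic humidity dome, a round bell 106 mm across outside (100 inside) at its open lower rim, flat top at 95 mm, 0.13 to 0.2 kg, loose, mouth down over the pot on the wooden base. Origin: centre of the lower rim; z up. A rigid arched handle of 9 mm round steel wire stands on its top, in the dome's own y-z plane (see dome_handle).
- dome_handle (a point): Wire centre at the peak of the dome's handle, 145 mm above its rim, 45 mm of free height below it. Axes as the dome's. From the peak the wire falls to z = 140 mm (over the rim) at y = +-24, 130 at +-37, 116 at +-40, then in to the top at +-26 mm. The hook passes through the arch along the dome's x: pinch the wire across x beside the peak (y = 24 mm, say).
- hook_seat (a point): Steel hook, fixed: where the centre of the hung handle wire lies, 208 mm up. x points along the rod to the stake's axis at x = 80 mm; the hook opens to -x. In these axes the 7 mm rod's underside is at z = -12 mm here, its top rises to 6 mm at the stake; beyond the trough it turns up to an end at x = -28 mm, top z = 12 mm. Pass the wire over that end from -x, above z = 17 mm, then down.
- pot: Small grey round ceramic pot, straight sides 64 mm across, 65 mm tall, with a rounded mound of moss fixed in it up to 81 mm; 0.2 to 0.4 kg, loose, standing under the dome on the wooden base. Origin: centre of its underside; z up.
- base: Round wooden cloche base, 136 mm across, 15 mm thick, fixed to the table, with the pot and the dome on it. Origin: centre of the underside.
- saucer: Shallow round silicone saucer, 140 mm across and 18 mm high, rim flaring, flat inner floor 4 mm above the table and about 116 mm across, 0.14 kg, loose, in front of the pump bottle. Origin: centre of the underside.
- mister: Pump mister: a grey bottle 68 mm across in a steel bracket (foot 92 x 96 mm) screwed to the table. Origin: on the bottle's axis at table height; z up; -x is the way its spout points, over the saucer, whose centre lies 130 to 150 mm from the bottle's axis.
- pump_top (a point): Centre of the flat top of the white pump head, a disc 34 mm across on the bottle's axis, 190 mm above the table when up; it moves with the head. A spout 12 mm thick reaches 60 mm from the axis along the mister's -x, 5 to 30 mm below this top. Nothing stands above the head.
- pump_head (a joint): Travel of the sprung pump head in m: 0 = up, 0.012 = fully down. It takes 3.6 N to start and 9 N at the bottom, and springs back when let go.
- scoop: Bystander: stainless steel soil scoop about 200 mm long, 60 mm wide, 26 mm high, lying loose in the middle of the table. Origin: near its middle, underneath; x along it, blade at +x.
- clay_pot: Bystander: empty terracotta pot, 90 mm across at the rim, 80 mm tall, loose. Origin: centre of the underside.
- jar: Bystander: amber glass jar with steel lid, 76 mm across, 100 mm tall, loose. Origin: centre of the underside.
- stake: Bamboo stake 14 mm thick, 305 mm tall, upright in a spring clip on the table's far rim; carries the hook; fixed. Origin: on its axis at table height; axes as hook_seat's.
Not all that is in view belongs to the job. What is shaped like the dome but yellow is not meant.

How it is judged:
By the outcome, as a careful person would: the job done as asked, in the order asked, and still so for the second after the job is handed in, with the robot touching nothing.
It also fails if it takes over 67 s, if anything falls off the work surface, if the arm or the gripper's body presses on something with over 40 N, if the wrist force passes 120 N, or if a joint passes its speed limit or range.

## Robot

A 7-joint arm with a two-finger parallel gripper is mounted at the origin on the work surface. World frame = base frame: x ahead of the robot, y to its left, z up, the work surface at z = 0. Lengths are in m, angles in degrees, forces in N, time in s.
With the tool pointing down it reaches from about 0.425 to 0.95 m from the base axis. Payload 4.7 kg.
Tool frame: the origin (TCP) lies midway between the tips of the shut fingers; the grasp point (between the pads) lies 19 mm behind it; z points along the fingers, y is the line along which they close (so a half turn about z gives the same grasp; the last joint's range is limited). The gripper opens to 87 mm and grips with 3 to 60 N. Pads are 19 mm wide; open, the fingers measure 117 mm over their backs; the gripper's body (75 mm by 190 mm) begins 51 mm behind the grasp point.
Start: joints at [-77.286, 26.849, -2.785, 87.806, 1.381, 65.374, -4.715], TCP at [0.167, 0.654, 0.223] pointing down, gripper open.
Joint ranges: [-148.3, 148.3], [-19.14, 114.17], [-79.39, 73.82], [5.75, 140.21], [-59.74, 239.74], [12.07, 113.84], [-152.46, 152.46]. Speed limits (degrees/s): [147.25, 147.25, 180, 180, 180, 180, 180].

## Interface

Orientations are given as [roll, pitch, yaw] about the fixed x, y, z axes, in that order (R = Rz(yaw) Ry(pitch) Rx(roll)).
In Python, from workcell import * gives the robot as it stands. Calls block until the motion is done:
- movep(position, orientation): joint-space move of the TCP to a pose.
- movel(position, rotation=None, rate=0.15, force_limit=None): straight line of the TCP; rotation=None keeps the orientation; rate is the mean speed in m/s. With force_limit (N) it stops when the force on the tool has changed by that much, and returns True; else False.
- move_joints(angles): joint-space move.
- command_gripper(opening, force=None): opening from 0.0 (shut) to 1.0 (fully open); force is the grip in N (None keeps the last); returns when the fingers have stopped.
- dwell(seconds).
- solve_ik(position, orientation): joint angles nearest the present ones, or None.
- observe(): the state.
- camera(name): name is "side" or "top" or "wrist"; returns a dict with "color" (420x560x3 uint8, blue, green, red), "K" (3x3 intrinsics, pixels), "R" (3x3) and "t" (3): a world point X has camera coordinates R X + t. Camera axes: x right, y down, z forward; pixel columns grow to the right and rows downward; lengths in m; the calibration is good to about 2 mm. A picture is of the moment at which its call begins. There is no depth.
A pose or a line that the arm cannot do raises IKError and nothing moves.
- close_job(): hands the job in; it is judged then, once.
The state is a dict: "clock": time; "qpos": joint angles; "joint_velocities": joint speeds; "tau": joint torques, N m; "tcp_pos": TCP position; "ee_rot": TCP orientation; "force": force on the tool from outside, world axes, zero at the start; "moment": the same for the moment, N m; "opening": opening from 0.0 (shut) to 1.0 (fully open); "gripper_force": force on a finger pad.
Only numpy, scipy, OpenCV 4.12 (cv2) and the standard library are available. Lean on these libraries where they do the work, as an engineer would, in place of code of your own. Each camera call takes 0.05 s, during which the arm holds its last target. There are 200 camera calls.

## Working session

There is one attempt and no reset: what is moved stays moved. The work goes in short steps, each a Python script; the robot and the scene stay as the last script left them, time stands still between calls to the robot, and variables do not carry over. Pictures are saved under pics/ and viewed, at most 11 in all, crops included, and the job is handed in when it is done.

```bash
mkdir -p pics; python3 - <<'E'
from workcell import *
import cv2, numpy as np, pickle
d={}
for n in ("side","top"):
    c=camera(n); d[n]=c; cv2.imwrite(f"pics/{n}0.png",c["color"]); print(n,c["K"].tolist(),c["R"].round(3).tolist(),c["t"].round(3).tolist(), (-c["R"].T@c["t"]).round(3))
pickle.dump(d,open("cams0.pkl","wb"))
print(observe())
E
ls
```

```text
side [[394.5331887555764, 0.0, 276.63855248874154], [0.0, 394.5331887555764, 206.50797346656628], [0.0, 0.0, 1.0]] [[0.955, -0.297, 0.005], [-0.222, -0.726, -0.651], [0.197, 0.621, -0.759]] [-0.543, 0.202, 0.975] [ 0.372 -0.619  0.874]
top [[389.1723518553261, 0.0, 281.74120547832007], [0.0, 389.1723518553261, 207.70793579544593], [0.0, 0.0, 1.0]] [[-0.027, -1.0, -0.004], [-0.993, 0.027, -0.116], [0.116, 0.001, -0.993]] [0.005, 0.597, 1.339] [ 0.437 -0.012  1.399]
{'clock': 0.1, 'qpos': array([-77.28703346,  26.89530485,  -2.78345912,  87.8668888 ,
         1.38133904,  65.37514344,  -4.71623686]), 'joint_velocities': array([ 0.00250582, -0.12341226,  0.03966232, -0.12745261, -0.01295557,
       -0.1638198 , -0.0243271 ]), 'tau': array([ 6.89559802e-04, -5.09174824e+01, -8.07773508e-02, -2.36829311e+01,
       -6.14101952e-02,  3.44945036e-02,  7.37546429e-05]), 'tcp_pos': array([0.1673739 , 0.65336186, 0.22157343]), 'ee_rot': array([-1.79896325e+02,  4.45179224e-03,  1.65631524e+02]), 'force': array([-0.79557771,  0.22930676, -0.08131702]), 'moment': array([ 0.0382715 ,  0.03740158, -0.01175929]), 'gripper_force': 0.0, 'opening': 0.9987906655671493}
cams0.pkl
pics
```

View pics/side0.png

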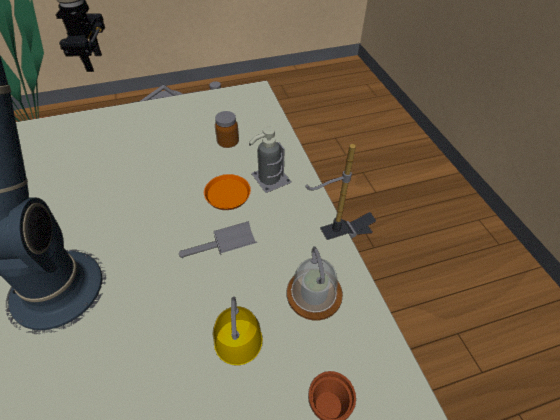

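View pics/top0.png

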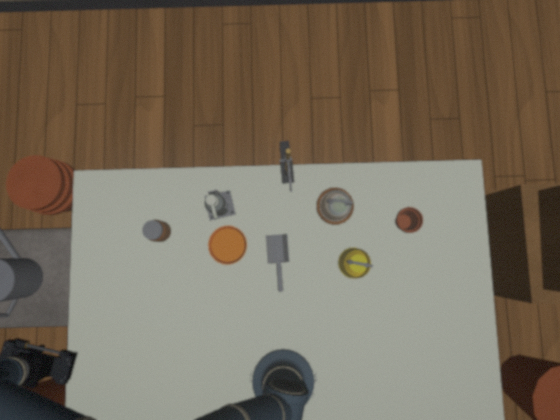

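Side view: clear dome on the wooden base at (315,285), yellow dome at (238,335), hook at (310,187)–(348,177), saucer at (227,192), pump head at (268,133), scoop at (220,240), clay pot at (332,397), jar at (227,130). 
Top view: dome at (336,205), yellow dome at (355,263), saucer at (227,245), pump at (214,202), hook at (290,188).

Two things are dome-shaped. The clear one at side (315,285), standing on the wooden base with the pot inside, fits the description. The yellow one at (238,335) is excluded by colour. I'll confirm this in an enlarged crop.

```bash
cat > h.py <<'E'
import cv2, numpy as np, pickle
def ray(c,u,v):
    d=c["R"].T@np.linalg.solve(c["K"],[u,v,1.0]); return -c["R"].T@c["t"], d/np.linalg.norm(d)
def onplane(c,u,v,z):
    o,d=ray(c,u,v); return o+d*(z-o[2])/d[2]
def tri(*obs):   # obs: (cam,u,v); returns point, rms ray distance
    A=np.zeros((3,3)); b=np.zeros(3); rs=[ray(*o) for o in obs]
    for o,d in rs:
        P=np.eye(3)-np.outer(d,d); A+=P; b+=P@o
    x=np.linalg.solve(A,b)
    return x, max(np.linalg.norm((np.eye(3)-np.outer(d,d))@(x-o)) for o,d in rs)
def proj(c,X):
    p=c["K"]@(c["R"]@np.asarray(X)+c["t"]); return p[:2]/p[2]
def crop(c,u0,v0,w,h,k): return cv2.resize(c["color"][v0:v0+h,u0:u0+w],None,fx=k,fy=k,interpolation=cv2.INTER_CUBIC)
E
python3 - <<'E'
from h import *
d=pickle.load(open("cams0.pkl","rb")); s,t=d["side"],d["top"]
P=[crop(s,265,230,100,100,3.99),crop(t,300,175,70,70,5.7),crop(s,240,115,100,75,4),crop(s,295,140,100,75,4)]
P=[cv2.resize(P[0][:,:],(300,300)),cv2.resize(P[1],(300,300)),cv2.resize(crop(t,265,130,50,75,4),(200,300)),P[2],P[3]]
cv2.imwrite("pics/zoom0.png",np.vstack([np.hstack(P[:3]),np.hstack(P[3:])]))
# saucer by colour in both views
for n,c in d.items():
    hsv=cv2.cvtColor(c["color"],cv2.COLOR_BGR2HSV)
    for name,lo,hi in(("orange",(8,200,120),(16,255,255)),("brown",(5,90,40),(16,215,200)),("yellow",(22,150,80),(32,255,255))):
        m=cv2.inRange(hsv,lo,hi)
        cs=sorted(cv2.findContours(m,cv2.RETR_EXTERNAL,cv2.CHAIN_APPROX_NONE)[0],key=cv2.contourArea,reverse=True)
        for k in cs:
            (x,y),(w,h)=k[:,0].mean(0),k[:,0].max(0)-k[:,0].min(0)
            X=onplane(c,x,y,0.015)
            if 20<w<90 and 10<h<90 and .3<X[0]<1.1 and abs(X[1])<.6:
                e=cv2.fitEllipse(k); print(n,name,np.round(e,1) if 0 else [np.round(q,1) for q in e],onplane(c,*e[0],.015).round(3))
print("top hints: dome peak z.16",onplane(t,336,203,.16).round(3),"pump",onplane(t,214,200,.19).round(3),"hook",onplane(t,290,188,.21).round(3))
E
```

```text
side orange [array([227.1, 191.1]), array([32.9, 43.8]), np.float64(82.8)] [0.472 0.184 0.015]
side brown [array([331.7, 396.1]), array([46.3, 50.1]), np.float64(155.5)] [ 0.551 -0.435  0.015]
side brown [array([314. , 292.5]), array([49.3, 52.2]), np.float64(115.6)] [ 0.6   -0.205  0.015]
side brown [array([226.7, 134.1]), array([22.9, 26.1]), np.float64(177.5)] [0.528 0.443 0.015]
side yellow [array([237.4, 337.2]), array([47.7, 55.4]), np.float64(0.9)] [ 0.397 -0.259  0.015]
top brown [array([227. , 244.5]), array([37.1, 37.7]), np.float64(42.4)] [0.473 0.186 0.015]
top brown [array([409. , 219.6]), array([23.1, 24.2]), np.float64(100.7)] [ 0.544 -0.463  0.015]
top hints: dome peak z.16 [ 0.593 -0.186  0.16 ] pump [0.609 0.2   0.19 ] hook [ 0.637 -0.039  0.21 ]
```

View pics/zoom0.png

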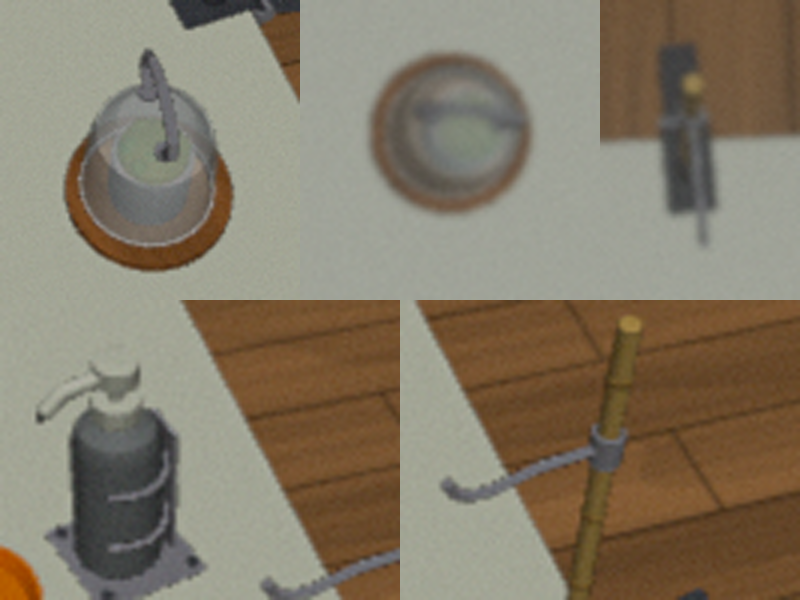

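The crop confirms it: the clear dome with the wire handle stands over the grey pot with moss on the wooden base, which is the one meant. The hook tip (opening toward the robot) is at side (308,186) and top (291,190.5). The stake top is at side (352,146) and top (288,151). Next I'll triangulate roughly, check that the tilted grasp is reachable, and take close wrist views.

```bash
python3 - <<'E'
from workcell import *
from h import *
d=pickle.load(open("cams0.pkl","rb")); s,t=d["side"],d["top"]
for n,a,b in(("tip",(308,186.3),(291,190.5)),("staketop",(352.5,146),(288.3,151)),("pump",(268.5,130),(213,199))):
    X,e=tri((s,*a),(t,*b)); print(n,X.round(4),round(e,4))
from scipy.spatial.transform import Rotation as Ro
down=Ro.from_euler('xyz',[180,0,90],degrees=True)
for sg in(1,-1):
    r=(Ro.from_euler('x',sg*28,degrees=True)*down).as_euler('xyz',degrees=True)
    for p in((.593,-.19,.16),(.593,-.19,.30),(.60,-.04,.25),(.66,-.04,.22)): print(sg,r.round(1),p,solve_ik(p,r))
W=[]
for p in((.50,.12,.40),(.54,-.07,.40),(.54,-.22,.40)):
    movep(p,[180,0,90]); W.append(camera("wrist"))
pickle.dump(W,open("w1.pkl","wb"))
c=W[1]; print((-c["R"].T@c["t"]).round(3),c["R"].round(2).tolist(),c["K"][0,0],observe()["clock"])
cv2.imwrite("pics/w1.png",np.vstack([np.hstack([cv2.resize(W[0]["color"],(400,300)),cv2.resize(W[1]["color"],(400,300))]),np.hstack([cv2.resize(W[2]["color"],(400,300)),np.zeros((300,400,3),np.uint8)])]))
E
```

```text
tip [ 0.6296 -0.0417  0.2134] 0.001
staketop [ 0.73   -0.0351  0.3041] 0.0006
pump [0.6096 0.2028 0.1959] 0.0018
1 [180. -28.  90.] (0.593, -0.19, 0.16) [ -8.98280684  44.64339979  57.25891984  94.53545707 -54.75434738
  88.88760236  62.93388103]
1 [180. -28.  90.] (0.593, -0.19, 0.3) [ -8.4508177   34.72609874  55.99756933  86.12364142 -46.78453959
  96.78945262  51.8612948 ]
1 [180. -28.  90.] (0.6, -0.04, 0.25) [-24.31138861  31.69430988  55.83371512  97.42401086 -49.71107942
  85.24833952  44.75060259]
1 [180. -28.  90.] (0.66, -0.04, 0.22) [-19.87444367  37.96702219  51.41041516  90.75714748 -53.21498523
  85.40633283  43.71532714]
-1 [180.  28.  90.] (0.593, -0.19, 0.16) [-32.66122255  31.3793968   45.39946123 106.83757483   8.27015028
  46.40747494   1.95147158]
-1 [180.  28.  90.] (0.593, -0.19, 0.3) [-36.71513579  22.32967855  49.62737038  98.44260606  12.14791539
  62.11052172   4.66768444]
-1 [180.  28.  90.] (0.6, -0.04, 0.25) [-41.23865659  23.94726157  36.75068332  99.50301075  15.19732229
  65.03917057 -13.45640814]
-1 [180.  28.  90.] (0.66, -0.04, 0.22) [-37.44106104  31.58596884  36.39448632  92.92109012  10.92540691
  63.69461902 -10.01582531]
[0.54  0.01  0.562] [[1.0, 0.0, 0.0], [0.0, -0.96, 0.28], [0.0, -0.28, -0.96]] 332.9584029232724 4.025
```

View pics/w1.png

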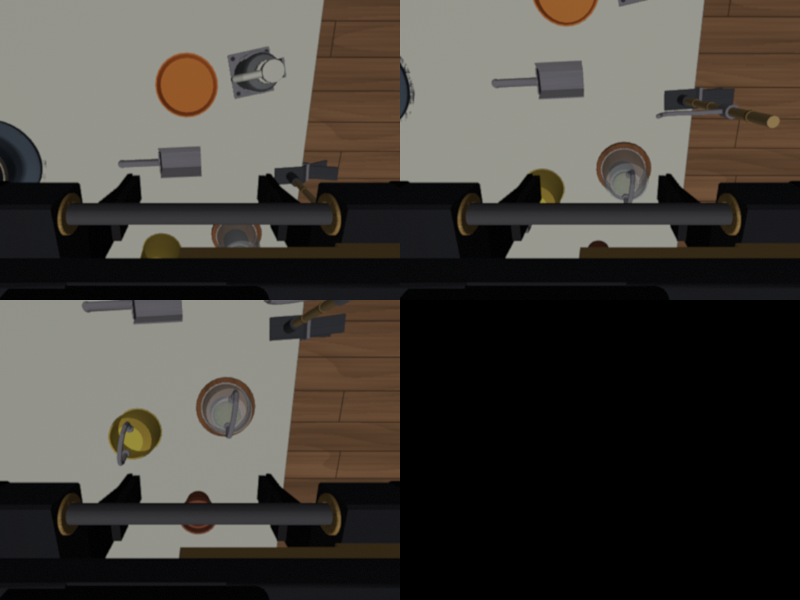

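Wrist views: dome handle in view 3 (panel at about (230,412)), hook tip in view 2 (panel at (660,115)), pump head in view 1 (panel at (272,70)). I'll enlarge these for pixel-precise points.

```bash
python3 - <<'E'
from h import *
W=pickle.load(open("w1.pkl","rb"))
g=lambda im:np.clip(im.astype(float)*1.5,0,255).astype(np.uint8)
im=np.vstack([np.hstack([crop(W[2],270,100,100,100,4),crop(W[0],310,45,100,100,4)]),crop(W[1],350,125,200,50,4)])
cv2.imwrite("pics/zoom1.png",g(im))
E
```

```text
(no output)
```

View pics/zoom1.png

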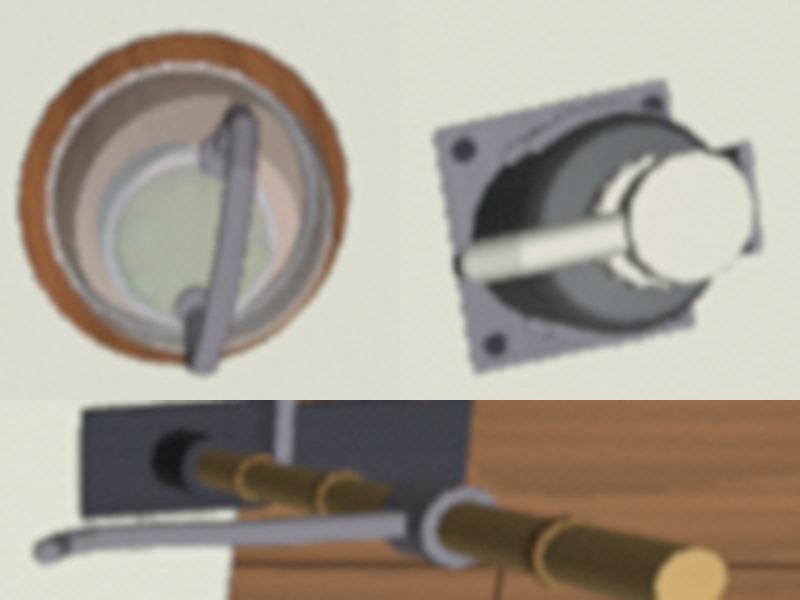

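```bash
python3 - <<'E'
from h import *
d=pickle.load(open("cams0.pkl","rb")); s,t=d["side"],d["top"]; W=pickle.load(open("w1.pkl","rb"))
q=lambda x,y,u,v:(x/4+u-.375,y/4+v-.375)
D=lambda x,y:q(x,y,270,100)
print("base",onplane(W[2],*D(184,199),.0075).round(4),"rim",onplane(W[2],*D(190.5,206),.015).round(4))
a,b=[onplane(W[2],*D(*p),.137) for p in((240,112),(205,368))]
y=a-b; print("handle ends",a.round(4),b.round(4),"mid",((a+b)/2).round(4),"sep",np.linalg.norm(y).round(4),"yaw",np.degrees(np.arctan2(-y[0],y[1])).round(1))
# handle peak: epipolar of W2 middle point in side view
for z in(.14,.15,.16,.17): X=onplane(W[2],*D(234,220),z); print(z,X.round(4),"side crop px",((proj(s,X)-[265,230])*3+1).round(0),"top",proj(t,X).round(1))
P=q(290,216,310,45); X,e=tri((W[0],*P),(s,268.5,132)); print("pump",X.round(4),e.round(4),onplane(W[0],*P,.19).round(4), tri((W[0],*P),(t,214,200)))
S=onplane(W[0],*q(65,263,310,45),.165); print("spout tip",S.round(4))
H=lambda x,yy:q(x,yy,350,125)
for n,pw,ps,z in(("tip",(46,150),(308,186.3),.216),("stake",(692,177),(352.5,146),.305)):
    X,e=tri((W[1],*H(*pw)),(s,*ps)); print(n,X.round(4),e.round(4),onplane(W[1],*H(*pw),z).round(4),tri((W[1],*H(*pw)),(t,*((291,190.5) if n=="tip" else (288.3,151))))[0].round(4))
print("rod",onplane(W[1],*H(80,139),.2).round(4),onplane(W[1],*H(380,125),.211).round(4))
hsv=cv2.cvtColor(W[0]["color"],cv2.COLOR_BGR2HSV); m=cv2.inRange(hsv,(5,180,60),(18,255,255)); 
k=max(cv2.findContours(m[:230],cv2.RETR_EXTERNAL,cv2.CHAIN_APPROX_NONE)[0],key=cv2.contourArea); e=cv2.fitEllipse(k); print("saucer",e,onplane(W[0],*e[0],.017).round(4))
X,r=tri((W[0],*e[0]),(s,227.1,191.1),(t,227,244.5)); print(X.round(4),r)
E
```

```text
base [ 0.6019 -0.2007  0.0075] rim [ 0.6038 -0.2027  0.015 ]
handle ends [ 0.604 -0.16   0.137] [ 0.5962 -0.2415  0.137 ] mid [ 0.6001 -0.2007  0.137 ] sep 0.0819 yaw -5.4
0.14 [ 0.6031 -0.1929  0.14  ] side crop px [160.  90.] top [337.2 200.6]
0.15 [ 0.6016 -0.1917  0.15  ] side crop px [158.  82.] top [337.2 200.6]
0.16 [ 0.6001 -0.1904  0.16  ] side crop px [157.  73.] top [337.3 200.7]
0.17 [ 0.5986 -0.1892  0.17  ] side crop px [156.  64.] top [337.4 200.7]
pump [0.611  0.2123 0.1814] 0.0006 [0.6091 0.212  0.19  ] (array([0.61727144, 0.21023145, 0.15216369]), np.float64(0.004217398580463467))
spout tip [0.5535 0.1999 0.165 ]
tip [ 0.6287 -0.0415  0.2129] 0.002 [ 0.6259 -0.0407  0.216 ] [ 0.6296 -0.0422  0.2034]
stake [ 0.7318 -0.0332  0.3021] 0.0002 [ 0.7294 -0.0327  0.305 ] [ 0.7298 -0.0339  0.304 ]
rod [ 0.6389 -0.0401  0.2   ] [ 0.7142 -0.0347  0.211 ]
saucer ((260.77935791015625, 118.40913391113281), (83.6798324584961, 86.73603057861328), 165.14675903320312) [0.4715 0.1877 0.017 ]
[0.4724 0.1872 0.011 ] 0.0012767940057892572
```

Measurements against the expected values:
- Dome centre is (0.6015,-0.201), handle yaw -5.4°.
- Hook seat is about (0.651,-0.039,0.208), yaw 4.2°. The tip triangulates to 0.213 and the stake top to 0.303, which fits.
- Pump is (0.610,0.212). The spout measures 57 mm and the saucer is 141 mm from the axis.

I'll pinch the handle's +y shoulder, leaning 30° outward so the gripper body clears the stake.

```bash
cat >> h.py <<'E'
from scipy.spatial.transform import Rotation as Ro
PY,PZ,LEAN,FWD=.028,.1375,30,.014     # pinch point on dome, lean, wire distance behind TCP
def dome_tcp(rim,yaw,back=0.):
    Rz=Ro.from_euler('z',yaw,degrees=True); r=Rz*Ro.from_euler('x',-LEAN,degrees=True)*Ro.from_euler('xyz',[180,0,90],degrees=True)
    p=np.asarray(rim)+Rz.apply([0,PY,PZ])+r.apply([0,0,FWD-back]); return p,r.as_euler('xyz',degrees=True)
DOME,DY=np.array([.6015,-.201,.015]),-5.4
SEAT,SY=np.array([.651,-.0393,.208]),4.2
E
python3 - <<'E'
from workcell import *
from h import *
command_gripper(.5,55)
p,r=dome_tcp(DOME,DY,.07); movep(p,r)
c=camera("wrist"); s=camera("side"); pickle.dump((c,s),open("w2.pkl","wb"))
Rz=Ro.from_euler('z',DY,degrees=True); I=c["color"].copy()
for y,z in((0,.145),(24,.140),(37,.130),(40,.116),(26,.095),(-24,.14),(-37,.13),(-40,.116)):
    q=proj(c,DOME+Rz.apply([0,y/1000 if abs(y)>1 else 0,z])); print(y,z,q.round(1)); cv2.circle(I,tuple(np.int32(q.round())),1,(0,0,255),-1)
print(observe()["clock"],observe()["tcp_pos"],p)
J=crop(s,240,180,110,140,4)
cv2.imwrite("pics/w2.png",np.hstack([cv2.resize(I,(440,330)),cv2.resize(J,(259,330))]))
E
```

```text
0 0.145 [278.3 256.9]
24 0.14 [278.2 230.8]
37 0.13 [278.1 207.5]
40 0.116 [278.1 190.4]
26 0.095 [278.1 185.1]
-24 0.14 [278.4 269.2]
-37 0.13 [278.4 267.8]
-40 0.116 [278.3 256.3]
6.0167 [ 0.60706184 -0.14800238  0.20334034] [ 0.60677007 -0.14524853  0.20099742]
```

View pics/w2.png

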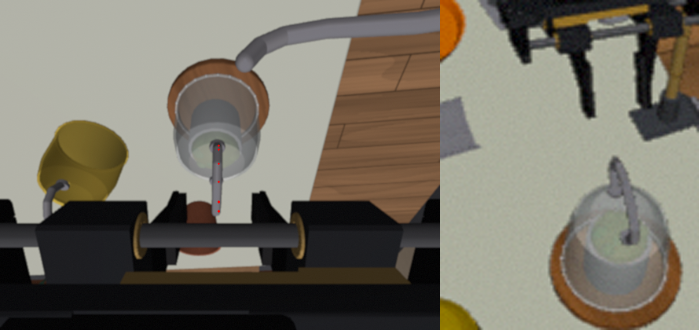

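The projected model points fall on the handle wire (foot at (278,185), peak near (278,257)), so its pose and height agree. The hook appears close to the camera, though: leaning toward +y would bring the wrist camera down next to it. I'll check joint margins for the other options.

```bash
python3 - <<'E'
from workcell import *
from h import *
lo=np.array([-148.3,-19.14,-79.39,5.75,-59.74,12.07,-152.46]);hi=np.array([148.3,114.17,73.82,140.21,239.74,113.84,152.46])
def tcp(rim,yaw,side,lean,flip,py,back=0):
    Rz=Ro.from_euler('z',yaw,degrees=True); r=Rz*Ro.from_euler('x',-side*lean,degrees=True)*Ro.from_euler('xyz',[180,0,90+180*flip],degrees=True)
    return np.asarray(rim)+Rz.apply([0,side*py,.1375])+r.apply([0,0,.014-back]), r.as_euler('xyz',degrees=True)
ST=lambda dx,h: SEAT+Ro.from_euler('z',SY,degrees=True).apply([dx,0,h-.145])
for side,flip,lean in((-1,0,30),(-1,0,25),(1,1,30),(1,0,20)):
    for nm,rim,yaw,b in(("appr",DOME,DY,.07),("grasp",DOME,DY,0),("lift",DOME+[0,0,.1],DY,0),("pre",ST(-.07,.025),SY,0),("seat",ST(0,0),SY,0)):
        q=solve_ik(*tcp(rim,yaw,side,lean,flip,.028,b))
        print(side,flip,lean,nm,None if q is None else (q.round(0).tolist(),"margin",np.minimum(q-lo,hi-q).min().round(1)))
E
```

```text
-1 0 30 appr ([14.0, 36.0, 28.0, 87.0, -41.0, 83.0, 48.0], 'margin', np.float64(19.2))
-1 0 30 grasp ([15.0, 37.0, 22.0, 92.0, -41.0, 75.0, 48.0], 'margin', np.float64(19.1))
-1 0 30 lift ([10.0, 32.0, 29.0, 88.0, -40.0, 85.0, 44.0], 'margin', np.float64(19.6))
-1 0 30 pre ([-2.0, 27.0, 26.0, 98.0, -39.0, 77.0, 43.0], 'margin', np.float64(20.6))
-1 0 30 seat ([2.0, 33.0, 18.0, 90.0, -39.0, 76.0, 39.0], 'margin', np.float64(21.0))
-1 0 25 appr ([12.0, 33.0, 28.0, 88.0, -37.0, 79.0, 45.0], 'margin', np.float64(23.1))
-1 0 25 grasp ([12.0, 35.0, 23.0, 93.0, -37.0, 71.0, 45.0], 'margin', np.float64(22.5))
-1 0 25 lift ([8.0, 30.0, 30.0, 88.0, -36.0, 81.0, 42.0], 'margin', np.float64(23.3))
-1 0 25 pre ([-5.0, 26.0, 27.0, 99.0, -36.0, 74.0, 40.0], 'margin', np.float64(24.1))
-1 0 25 seat ([-1.0, 32.0, 20.0, 90.0, -35.0, 73.0, 37.0], 'margin', np.float64(24.2))
1 1 30 appr ([-39.0, 32.0, 49.0, 101.0, 7.0, 56.0, -4.0], 'margin', np.float64(24.8))
1 1 30 grasp ([42.0, 48.0, -68.0, 100.0, 69.0, 89.0, 129.0], 'margin', np.float64(11.7))
1 1 30 lift ([42.0, 39.0, -67.0, 95.0, 61.0, 92.0, 138.0], 'margin', np.float64(11.9))
1 1 30 pre ([29.0, 38.0, -67.0, 101.0, 58.0, 90.0, 130.0], 'margin', np.float64(12.0))
1 1 30 seat ([25.0, 47.0, -68.0, 93.0, 65.0, 94.0, 131.0], 'margin', np.float64(11.7))
1 0 20 appr ([-31.0, 28.0, 44.0, 100.0, 1.0, 57.0, 4.0], 'margin', np.float64(29.4))
1 0 20 grasp ([-27.0, 33.0, 42.0, 104.0, -1.0, 49.0, 5.0], 'margin', np.float64(32.1))
1 0 20 lift ([-30.0, 26.0, 46.0, 98.0, 1.0, 60.0, 6.0], 'margin', np.float64(28.2))
1 0 20 pre ([-46.0, 24.0, 45.0, 105.0, 4.0, 57.0, -2.0], 'margin', np.float64(29.3))
1 0 20 seat ([-40.0, 32.0, 41.0, 97.0, 0.0, 58.0, 1.0], 'margin', np.float64(33.2))
```

The -y shoulder leaning toward -y keeps the camera clear and leaves about 20° of joint margin, so I'll use that. Grasp and lift now.

```bash
sed -i "s/'x',-LEAN/'x',LEAN/; s/apply(\[0,PY,PZ\])/apply([0,-PY,PZ])/" h.py; python3 - <<'E'
from workcell import *
from h import *
movep((.58,-.19,.36),[180,0,90])
p,r=dome_tcp(DOME,DY,.07); movep(p,r)
p,r=dome_tcp(DOME,DY); print("touch",movel(p,r,rate=.1,force_limit=8)); o=observe(); print(o["tcp_pos"]-p,o["force"])
command_gripper(0,55); o=observe(); print("grip",o["opening"]*87,o["gripper_force"],o["force"],o["tcp_pos"]-p)
p2,_=dome_tcp(DOME+[0,0,.11],DY); print(movel(p2,r,rate=.1)); dwell(.3)
o=observe(); print(o["opening"]*87,o["gripper_force"],o["force"],o["tcp_pos"]-p2,o["clock"])
s=camera("side");t=camera("top");w=camera("wrist"); pickle.dump((s,t,w),open("w3.pkl","wb"))
cv2.imwrite("pics/lift.png",np.hstack([crop(s,255,160,120,150,4)[:600],cv2.resize(crop(t,295,160,80,80,4),(320,600))[:, :320]]))
E
```

```text
touch False
[ 0.00020832 -0.00060475  0.00049334] [-0.78006804  0.624756    0.43227605]
grip 7.513735822229015 54.99844640493393 [-0.21966036  0.10632434  0.47914789] [-1.08465017e-04 -2.69152061e-05 -5.10418385e-06]
False
7.237376221218328 54.99789118766785 [ 0.34095333 -0.72700539 -0.58820173] [-7.06140035e-05  3.80885275e-05 -3.45341447e-04] 10.6083
```

View pics/lift.png

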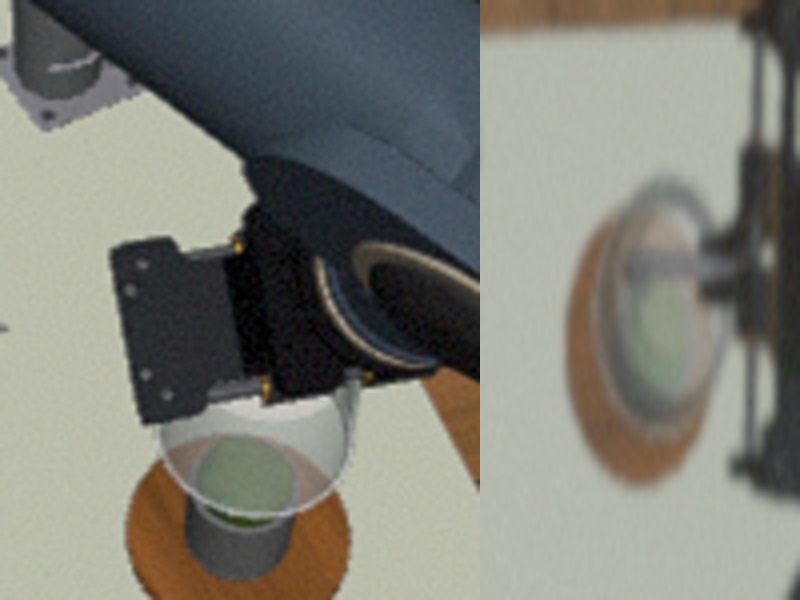

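Side view: the dome hangs in the gripper, rim bottom at crop (235,515), pot still standing on the base. I'll check its tilt numerically before moving on.

```bash
python3 - <<'E'
from h import *
s,t,w=pickle.load(open("w3.pkl","rb"))
a=np.linspace(0,2*np.pi,180); C=DOME+[0,0,.11]
for tilt in(-8,-4,0,4,8):   # about dome x, pivot = pinch
    Rz=Ro.from_euler('z',DY,degrees=True); piv=np.array([0,-PY,PZ])
    ring=np.c_[.053*np.cos(a),.053*np.sin(a),0*a]-piv
    X=C+Rz.apply(Ro.from_euler('x',tilt,degrees=True).apply(ring)+piv)
    ps=(np.array([proj(s,x) for x in X])-[255,160])*4; pt=(np.array([proj(t,x) for x in X])-[295,160])*[4,7.5]+[480,0]
    print(tilt,"side umin/umax/vmax",ps[:,0].min().round(),ps[:,0].max().round(),ps[:,1].max().round(),"at u",ps[ps[:,1].argmax(),0].round(),"top u",pt[:,0].min().round(),pt[:,0].max().round(),"v",pt[:,1].min().round(),pt[:,1].max().round())
E
```

```text
-8 side umin/umax/vmax 164.0 359.0 539.0 at u 268.0 top u 615.0 744.0 v 197.0 435.0
-4 side umin/umax/vmax 160.0 353.0 526.0 at u 263.0 top u 603.0 732.0 v 195.0 434.0
0 side umin/umax/vmax 156.0 348.0 512.0 at u 257.0 top u 592.0 720.0 v 193.0 432.0
4 side umin/umax/vmax 152.0 343.0 497.0 at u 256.0 top u 581.0 708.0 v 191.0 430.0
8 side umin/umax/vmax 149.0 338.0 482.0 at u 251.0 top u 571.0 696.0 v 188.0 428.0
```

Tilt is about 1°, so the dome is level in the grip. Taking it to the hook.

```bash
python3 - <<'E'
from workcell import *
from h import *
ST=lambda dx,h: SEAT+Ro.from_euler('z',SY,degrees=True).apply([dx,0,h-.145])
def go(dx,h,**k):
    p,r=dome_tcp(ST(dx,h),SY); f=movel(p,r,**k); o=observe(); print(dx,h,f,(o["tcp_pos"]-p).round(4),o["force"].round(1),round(o["clock"],1))
go(-.07,.027,rate=.12)
go(0,.027,rate=.07)
dwell(.2); go(0,-.002,rate=.03,force_limit=3)
s=camera("side");t=camera("top");w=camera("wrist"); pickle.dump((s,t,w),open("w4.pkl","wb"))
cv2.imwrite("pics/hook.png",np.hstack([crop(s,270,120,110,150,4),crop(t,250,130,90,150,4)]))
E
```

```text
-0.07 0.027 False [ 0.0001 -0.0012  0.0001] [ 0.3 -0.3 -0.6] 12.2
0 0.027 False [-0.0004 -0.0003  0.0001] [-0.4 -0.1 -1.9] 13.4
0 -0.002 True [-0.0003  0.0002  0.0013] [ 0.7 -0.8  4. ] 14.5
```

View pics/hook.png

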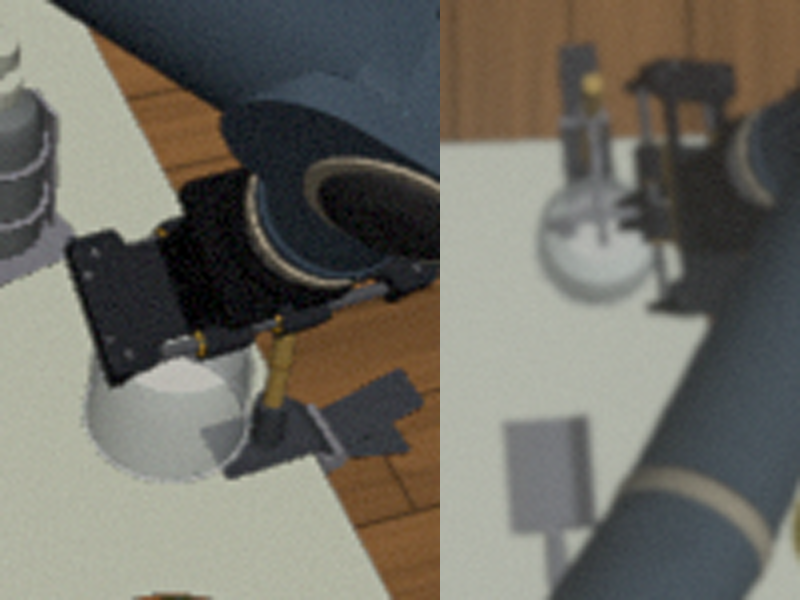

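Contact came at wire height ~0.207. The top view shows the rod crossing the dome, with the hook end at (602,245) in front of the wire at (600,213), so the wire is in the trough. Releasing, backing off, and looking at the pot from two places.

```bash
python3 - <<'E'
from workcell import *
from h import *
command_gripper(.35); dwell(.3)
o=observe(); R=Ro.from_euler('xyz',o["ee_rot"],degrees=True); print(o["force"].round(1))
movel(o["tcp_pos"]-R.apply([0,0,.09]),rate=.12)
W=[]
for p in((.60,-.30,.32),(.54,-.24,.36)):
    movep(p,[180,0,90]); W.append(camera("wrist"))
s=camera("side"); pickle.dump((W,s),open("w5.pkl","wb"))
command_gripper(1.0,40); print(observe()["clock"])
A=cv2.resize(W[0]["color"],(400,300));B=cv2.resize(W[1]["color"],(400,300))
k=[W[i]["color"] for i in(0,1)]
pc=[np.int32(proj(W[i],[.602,-.2,.07])) for i in(0,1)]; print(pc)
Z=[crop(W[i],max(pc[i][0]-50,0),max(pc[i][1]-50,0),100,100,3) for i in(0,1)]
cv2.imwrite("pics/pot.png",np.vstack([np.hstack([A,B]),np.hstack([Z[0][:300,:300],Z[1][:300,:300],cv2.resize(crop(s,280,140,100,150,2),(200,300))])]))
E
```

```text
[ 0.1 -0.8  0.3]
19.1083
[array([280,  93], dtype=int32), array([324, 141], dtype=int32)]
```

View pics/pot.png

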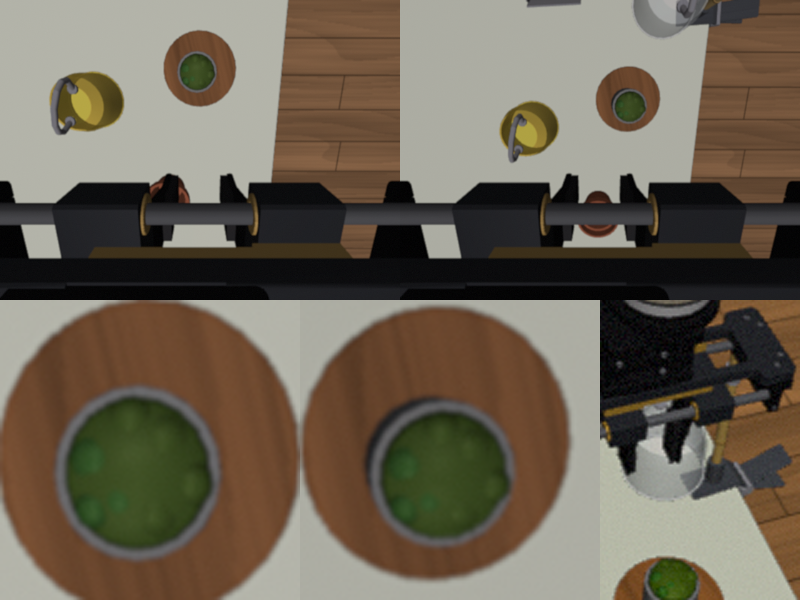

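Both views show the pot alone on the base (rim centres near (276,100) and (321,148) full-frame), and the dome hangs on the hook. I'll measure the pot by green mask and triangulation.

```bash
python3 - <<'E'
from h import *
W,s=pickle.load(open("w5.pkl","rb"))
O=[]
for c,m0 in zip(W,((275.7,100),(321.2,148))):
    hsv=cv2.cvtColor(c["color"],cv2.COLOR_BGR2HSV); m=cv2.inRange(hsv,(35,60,20),(80,255,255))
    k=max(cv2.findContours(m,cv2.RETR_EXTERNAL,cv2.CHAIN_APPROX_NONE)[0],key=cv2.contourArea); e=cv2.fitEllipse(k)
    print([np.round(x,1) for x in e],onplane(c,*e[0],.08).round(4),onplane(c,*m0,.08).round(4)); O.append((c,*e[0]))
print(tri(*O), tri((W[0],275.7,100),(W[1],321.2,148)))
E
```

```text
[array([275.4, 100.4]), array([46.6, 48.8]), np.float64(176.7)] [ 0.5966 -0.2079  0.08  ] [ 0.5969 -0.2075  0.08  ]
[array([321.5, 149. ]), array([40. , 41.2]), np.float64(49.1)] [ 0.5971 -0.2083  0.08  ] [ 0.5966 -0.207   0.08  ]
(array([ 0.59663035, -0.20796006,  0.08337318]), np.float64(4.7031750783207635e-05)) (array([ 0.59692244, -0.20737082,  0.07724359]), np.float64(5.060856331610786e-05))
```

Pot is at (0.5968,-0.2076) and its rim triangulates to about 0.08 m, as expected. Picking it up, carrying it level, then setting it in the saucer with the closing line parallel to the mister's y so the body clears the spout.

```bash
python3 - <<'E'
from workcell import *
from h import *
x,y=.5968,-.2076; sx,sy=.4715,.187; A=[180,0,90]; B=[180,0,-170]
for p,r in(((x,y,.041),A),((.50,-.19,.19),A),((sx,sy,.15),B),((sx,sy,.03),B)): print(np.round(solve_ik(p,r),0))
def rep(n):
    o=observe(); print(n,o["tcp_pos"].round(4),o["ee_rot"].round(1),o["force"].round(1),round(o["opening"]*87,1),round(o["clock"],1))
movep((x,y,.17),A); f=movel((x,y,.041),A,rate=.1,force_limit=8); rep(f"down {f}")
if f: raise SystemExit
command_gripper(0,35); rep("grip")
movel((x,y,.19),A,rate=.1); rep("lift")
movel((.50,-.19,.19),A,rate=.12); rep("out")
s=camera("side"); pickle.dump(s,open("w6.pkl","wb"))
E
```

```text
[ -9.  39.  35. 104. -29.  47.  41.]
[-19.  19.  44. 111. -16.  56.  33.]
[-53.  17.  32. 116. -12.  49.  86.]
[-47.  29.  26. 121. -22.  35.  95.]
down False [ 0.5973 -0.2078  0.0417] [179.9   0.   90. ] [0.2 1.9 1.2] 87.2 21.4
grip [ 0.5968 -0.2076  0.0411] [-180.   -0.   90.] [-0.4  0.5  1.3] 62.8 21.9
lift [ 0.5964 -0.2074  0.1893] [-179.9   -0.    90. ] [-0.2  0.1 -3.3] 63.3 23.6
out [ 0.501  -0.19    0.1903] [179.9   0.   90. ] [-0.7 -0.3 -3.3] 63.2 24.5
```

Pot is held (3.3 N load, 63 mm opening). Carrying it to the saucer.

```bash
python3 - <<'E'
from workcell import *
from h import *
sx,sy=.4715,.187; B=[180,0,-170]
def rep(n):
    o=observe(); print(n,o["tcp_pos"].round(4),o["ee_rot"].round(1),o["force"].round(1),round(o["opening"]*87,1),round(o["clock"],1))
movel((sx,sy,.15),B,rate=.1); rep("above"); dwell(.2)
movel((sx,sy,.045),B,rate=.08); dwell(.2); f=movel((sx,sy,.027),B,rate=.02,force_limit=3); rep(f"down {f}")
command_gripper(1.0); dwell(.3); rep("open")
movel((sx,sy,.16),B,rate=.12); rep("up")
command_gripper(0,20); rep("shut")
W=[]
movep((.50,.12,.34),[180,0,90]); W.append(camera("wrist")); 
s=camera("side");t=camera("top"); pickle.dump((W,s,t),open("w7.pkl","wb")); rep("view")
c=W[0]; pc=np.int32(proj(c,[.54,.2,.1])); print(pc)
hsv=cv2.cvtColor(c["color"],cv2.COLOR_BGR2HSV)
for n,lo,hi,z in(("moss",(35,60,20),(80,255,255),.069),("saucer",(5,180,60),(18,255,255),.017)):
    k=max(cv2.findContours(cv2.inRange(hsv,lo,hi)[:230],cv2.RETR_EXTERNAL,cv2.CHAIN_APPROX_NONE)[0],key=cv2.contourArea); e=cv2.fitEllipse(cv2.convexHull(k)); print(n,e,onplane(c,*e[0],z).round(4))
# white pump head disc
m=cv2.inRange(hsv,(0,0,140),(180,60,255)); 
cv2.imwrite("pics/placed.png",np.hstack([cv2.resize(c["color"],(480,360)),crop(s,180,80,160,180,2)]))
E
```

```text
above [0.4715 0.1868 0.15  ] [-180.   -0. -170.] [-0.8 -0.5 -3.1] 62.8 28.5
down True [0.4713 0.1869 0.0301] [-180.   -0. -170.] [-0.7 -0.4  4.5] 63.1 31.1
open [0.4701 0.1865 0.0293] [-179.9   -0.2 -170. ] [ 0.2  0.9 -0.3] 87.3 32.1
up [0.4709 0.1868 0.1593] [-1.8e+02 -1.0e-01 -1.7e+02] [ 0.4 -0.4 -0.9] 87.2 33.4
shut [0.4715 0.187  0.16  ] [ 180.   -0. -170.] [-0.5  0.4  0.1] 0.2 34.9
view [0.4997 0.1202 0.3395] [-180.    0.   90.] [-0.8 -0.  -0.4] 0.3 36.5
[313 109]
moss ((257.1274719238281, 118.84447479248047), (42.85131072998047, 44.659000396728516), 171.10446166992188) [0.4726 0.1884 0.069 ]
saucer ((258.5688171386719, 118.26840209960938), (95.14160919189453, 98.67447662353516), 165.034423828125) [0.4714 0.188  0.017 ]
```

View pics/placed.png

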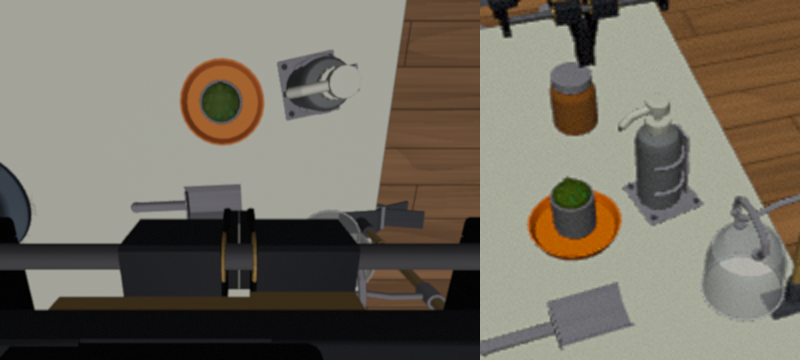

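The pot stands centred in the saucer (moss (0.473,0.188), saucer (0.471,0.188), unmoved), and the dome hangs on the hook at crop (740,210). Now I'll refine the pump position and press.

```bash
python3 - <<'E'
from workcell import *
from h import *
W,s,t=pickle.load(open("w7.pkl","rb")); W0=pickle.load(open("w1.pkl","rb"))[0]
n=(343*560/480,82*560/480); print("tri",tri((W0,382.1,98.6),(W[0],*n)),"plane",onplane(W[0],*n,.19).round(4))
x,y=.6095,.212
def rep(n):
    o=observe(); print(n,o["tcp_pos"].round(4),o["force"].round(1),round(o["clock"],1))
P=onplane(W[0],*n,.19)
if np.hypot(P[0]-x,P[1]-y)>.008: raise SystemExit("pump differs")
movep((x,y,.23),[180,0,100]); dwell(.2)
f=movel((x,y,.196),rate=.05,force_limit=2); rep(f"near {f}")
f=movel((x,y,.168),rate=.02,force_limit=20); rep(f"pressed {f}")
dwell(.3); rep("hold")
movel((x,y,.25),rate=.06); rep("up")
movep((.50,.12,.36),[180,0,90]); dwell(.3); rep("away")
s=camera("side"); w=camera("wrist"); pickle.dump((s,w),open("w8.pkl","wb"))
s0=pickle.load(open("w7.pkl","rb"))[1]
d=cv2.absdiff(s["color"],s0["color"]).max(2)
for nm,X in(("pump",(.61,.212,.18)),("pot",(.472,.187,.05)),("dome",(.651,-.039,.11)),("scoop",(.5,0,.01)),("jar",(.53,.43,.06)),("clay",(.546,-.46,.04)),("yellow",(.40,-.26,.06))):
    u,v=np.int32(proj(s,X)); print(nm,(d[v-14:v+14,u-14:u+14]>60).sum(),end="; ")
E
```

```text
tri (array([0.62095317, 0.21306257, 0.15012986]), np.float64(0.00032820922210860255)) plane [0.6072 0.2111 0.19  ]
near False [0.6098 0.212  0.1961] [-0.5  0.4  0.6] 38.3
pressed True [0.6097 0.2121 0.179 ] [-2.6 -1.8  9.2] 39.2
hold [0.6097 0.2121 0.1792] [-2.7 -0.5  9.4] 39.5
up [0.6092 0.212  0.2495] [-0.1  0.9 -0.8] 40.9
away [0.5002 0.1206 0.3591] [-0.1  0.8  0.1] 41.9
pump 0; pot 0; dome 0; scoop 0; jar 18; clay 0; yellow 0;
```

The first press stopped at 0.179 m with 9.2 N, a hair short of certain full travel. I'll press once more with a higher limit to be sure.

```bash
python3 - <<'E'
from workcell import *
from h import *
x,y=.6095,.212
def rep(n):
    o=observe(); print(n,o["tcp_pos"].round(4),o["force"].round(1),round(o["clock"],1))
movep((x,y,.23),[180,0,100]); dwell(.2); movel((x,y,.196),rate=.06); rep("near")
for z in(.186,.182,.180,.178,.1765,.175):
    f=movel((x,y,z),rate=.02,force_limit=25); dwell(.15); rep((z,f))
    if f or observe()["force"][2]>22: break
movel((x,y,.25),rate=.06); movep((.50,.12,.36),[180,0,90]); dwell(.3); rep("away")
s=camera("side"); w=camera("wrist"); pickle.dump((s,w),open("w9.pkl","wb"))
cv2.imwrite("pics/final.png",np.hstack([s["color"][:,140:400],cv2.resize(w["color"],(480,360))[:0].reshape(420,0,3) if 0 else cv2.copyMakeBorder(cv2.resize(w["color"],(480,360)),0,60,0,0,cv2.BORDER_CONSTANT)]))
E
```

```text
near [0.6097 0.2119 0.196 ] [-0.2  0.2  0.3] 43.7
(0.186, False) [0.6099 0.2121 0.1867] [-0.5  0.5  5.2] 44.5
(0.182, False) [0.6099 0.2121 0.1831] [-1.7  0.4  6.7] 45.0
(0.18, False) [0.6099 0.2121 0.1812] [-2.3 -0.   8.4] 45.4
(0.178, False) [0.6099 0.2121 0.1794] [-1.4 -0.3  7.7] 45.8
(0.1765, False) [0.61   0.2121 0.1785] [-3.5 -0.7 11.2] 46.2
(0.175, False) [0.6101 0.2121 0.1784] [-5.2 -0.7 17.7] 46.6
away [0.5002 0.1206 0.3592] [-0.3 -0.3  0.7] 49.1
```

View pics/final.png

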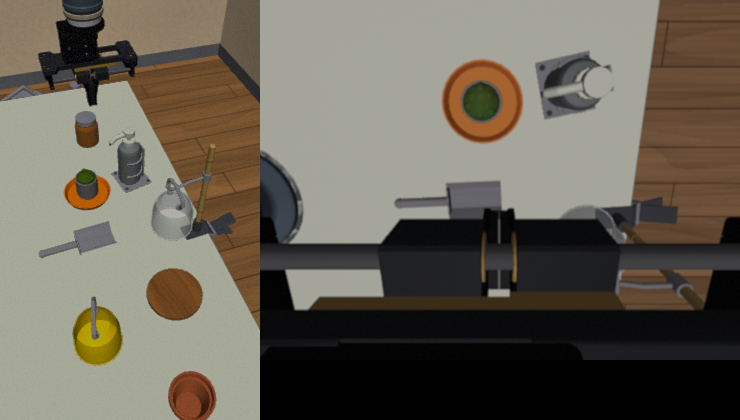

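The pump hit its stop at 0.1784 m, where force rose from 8 to 18 N with no more travel. The picture shows the dome hanging at (172,205), the pot in the saucer at (87,187), and the pump head back up at (128,135). The scoop, clay pot and jar have not moved.

```bash
python3 -c "
from workcell import *
print(close_job())"
```

```text
the job is handed in; nothing more can be done
None
```

The job is handed in at about 49 s: the dome hangs on the hook, the pot stands upright in the unmoved saucer, and the pump was then pressed twice (the first press possibly about 1 mm short, the second to its stop) and sprang back, with the scoop, clay pot and jar undisturbed.

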